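Offer up a heat sink over the power module in an open chassis

ROBOT

A 6-joint arm with a two-finger parallel gripper is mounted at the origin on a cart in front of the work surface, level with it; the furniture and walls round the work are solid. World frame = base frame: x ahead of the robot, y to its left, z up, the work surface at z = 0. Lengths are in m, angles in rad, forces in N, time in s.
With the tool pointing down it reaches from about 0.35 to 0.975 m from the base axis. Payload 4.9 kg.
Tool frame: the origin (TCP) lies on the front face of the gripper's body, between the roots of the fingers; the fingertips stand ctrl.tip_extent ahead of it and the grasp point (between the pads) lies 54 mm ahead of it (ctrl.tip_extent is the distance from the TCP to the fingertips, in m); z points along the fingers, y is the line along which they close (so a half turn about z gives the same grasp; the last joint's range is limited). The gripper opens to 85 mm and grips with 20 to 120 N. Pads are 22 mm wide; open, the fingers measure 114 mm over their backs; the gripper's body (76 mm by 85 mm) begins 54 mm behind the grasp point. The pads swing forward as they close: fully open they stand 13 mm farther back than shut.
Start: joints at [-1.382, 0.053, 1.613, -0, 1.476, -0.119], TCP at [0.189, -0.596, 0.304] pointing down, gripper open.
Joint ranges: [-3.01, 3.01], [-1.01, 2.22], [0.06, 2.58], [-1.02, 4.17], [0.09, 2.62], [-3.14, 3.14]. Speed limits (rad/s): [2.57, 2.57, 3.14, 3.14, 3.14, 3.14].

INTERFACE

Orientations are given as a rotation vector (axis times angle).
In Python, from station import ctrl gives the robot as it stands.
- The arm moves only by the tool apply_moves, never from a script. Its argument "rows" is one flat list of numbers, 6 for each row, row after row: the shift along the tool's x, y, z normalised to -1 to 1, where 1 is 0.6 m, then the turn, a rotation vector about the tool's x, y, z normalised to -1 to 1, where 1 is 90 degrees. A call has 1 to 20 rows; each row is the pose to reach, as a shift and turn from the pose commanded when the call began, along the tool's axes at that moment; what a row does not reach only later rows make up. A row lasts 1/10 s, in which the tool goes at most 50 mm and 8.59 degrees, less where a joint would pass 70% of its speed; a pose out of reach is approached as far as the arm can. A call with a number of a shift or a turn outside -1 to 1 is refused whole. A call with a gripper value outside its range is refused whole. "grip" is the opening, from 0 (shut) to 1 (fully open), set as the call begins (left out, the last holds). The fingers move at their own pace and stop on an object; "grip_force" is the grip in N (left out, the last holds). Time passes only in rows, so rows that repeat a pose let the fingers close. It gives the time, the measured TCP pose, the force, the opening and the grip force at its end, in the units of the state.
- ctrl.get_obs(): the state, without advancing time (a new reading comes with each control period).
- ctrl.get_image(name): name is "side" or "top"; returns (picture, depth): 400x640x3 uint8, blue, green, red; 400x640 float32, m along the optical axis (not along the pixel's ray), 0 where there is no reading.
- ctrl.camera_model(name): a dict with "mtx" (3x3 intrinsics, pixels), "R" (3x3) and "t" (3): a world point X has camera coordinates R X + t. Camera axes: x right, y down, z forward; pixel columns grow to the right and rows downward; lengths in m; the calibration is good to about 2 mm. A picture is of the moment at which its call begins. camera_model takes no time and is no camera call.
- ctrl.finish_job(): hands the job in; it is judged then, once.
The state is a dict: "t": time; "q": joint angles; "dq": joint speeds; "effort": joint torques, N m; "tool_pos": TCP position; "tool_rot": TCP orientation; "contact_force": force on the tool from outside, world axes, zero at the start; "wrist_torque": the same for the moment, N m; "opening": finger opening in m; "grip_force": force on a finger pad.
Only numpy, scipy, OpenCV 4.12 (cv2) and the standard library are available. Lean on these libraries where they do the work, as an engineer would, in place of code of your own. Each camera call takes 0.05 s, during which the arm holds its last target. There are 200 camera calls.

TASK

Pick up the black finned heat sink, lift it over the wall of the open metal chassis and hold it level and still, centred about 10 mm above the metal-topped power module, with its fins running along the long sides of the chassis, for a check of the fit before it is glued. Neither the heat sink nor the gripper may touch the chassis or anything in it, and the jar, tin and tape roll stay where they are. Finish while still holding the heat sink there: do not set it down or let go.

Things in the scene. Friction and masses are not known exactly. Their poses are not given: they have to be found in the camera images.
- heat_sink: black anodised heat sink standing on the bench in front of the large black tote, 48 x 44 x 48 mm (x, y, z), 0.08 to 0.17 kg, hard and solid to grip on any side. Origin: centre of its underside; z up. Its seven upright fins are plates that lie along its x axis, side by side along y (48 mm long, 44 mm over the outer two).
- chassis: fixed open aluminium chassis, 170 x 124 mm (x, y), walls 55 mm high, 3 mm thick. Origin: centre of its underside, on the bench; z up; x along the long sides, towards the end with the round fan guard (the other end has vent slots). On the board inside (top at 10 mm): at x = 33 to 73 mm a transformer and three capacitors, tops at 39 mm; at x = -72 to -60 mm a terminal block, top at 20 mm
- module_top (a point): centre of the bare metal top face of the power module, a 40 x 40 mm black package with a square metal top plate, 22 mm above the bench; axes parallel to those of the chassis. It lies at x = -25, y = 0 mm of the chassis; the nearest walls are 57 mm away.
- amber_jar: bystander: loose amber jar with white cap, 68 mm diameter, 90 mm high, standing between heat sink and chassis, partly in the way. Origin: centre of its underside. (Fixed neighbours: the big black tote, 112 mm high, near face at world x = 0.52, left side at world y = 0.33; the bench's raised front lip.)
- paste_tin: bystander: loose flat white tin, 55 mm diameter, 27 mm high. Origin: centre of its underside. (Fixed near it: the magnifier lamp, round base 110 mm across and vertical post 25 mm thick, 0.54 m high, at world x = 0.45, y = 0.055: keep the arm clear of it, also on the way from the start.)
- tape_roll: bystander: loose roll of amber tape lying flat, 53 mm diameter, 19 mm high. Origin: centre of its underside.
There are look-alikes about, which are no part of the job. Of the things that look like the heat_sink, the larger one is meant.

How it is judged:
On the way, in this order (a step that is already met when the one before it is completed fails the run):
1. the heat sink is held in the fingers, its underside higher than the chassis wall, before it comes over the chassis (contact force between the fingers and heat_sink above 1 N and height (world z) of heat_sink above 0.06 m and horizontal distance between heat_sink and module_top above 0.12 m), for 0.1 s.
2. the heat sink, still held, has come over the wall and is above the module, its underside higher than the wall (contact force between the fingers and heat_sink above 1 N and height (world z) of heat_sink above 0.056 m and horizontal distance between heat_sink and module_top below 0.06 m), for 0.1 s.
At the end, for the whole second after the job is handed in: held by the fingers alone, still, underside 4 to 18 mm above the module's top, centre within 7 mm of the module's, level within 0.1 rad, fins along the long sides within 0.12 rad (either way round), chassis untouched, bystanders within 15 mm of their start (contact force between the fingers and heat_sink above 1 N and contact force between heat_sink and chassis below 0.05 N and z of heat_sink in the frame of module_top between 0.004 and 0.018 m and horizontal distance between heat_sink and module_top below 0.007 m and angle between the x axis of heat_sink and the x axis of chassis, either way round below 0.12 rad and angle between heat_sink's own z axis and vertical below 0.1 rad and linear speed of heat_sink below 0.02 m/s and angular speed of heat_sink below 0.2 rad/s and distance of each of amber_jar, paste_tin, tape_roll from where it was at the start of the episode below 0.015 m); the arm keeps its last pose, push and grip.
It fails at once if the heat sink touches the chassis or the parts in it (contact force between heat_sink and chassis above 0.3 N).
It fails at once if the gripper touches the chassis or the parts in it (contact force between any of the fingers, the arm and chassis above 0.5 N).
It fails at once if the jar, the tin or the tape roll is moved by over 15 mm or tipped (distance of any of amber_jar, paste_tin, tape_roll from where it was at the start of the episode above 0.015 m or angle between any of amber_jar, paste_tin, tape_roll's own z axis and vertical above 0.25 rad).
It also fails if it takes over 42 s, if anything falls off the work surface, if the arm or the gripper's body presses on something with over 40 N, if the wrist force passes 120 N, or if a joint passes its speed limit or range.

## Working session

There is one attempt and no reset: what is moved stays moved. The work goes in short steps, Python scripts to look and compute and a tool call to move; the robot and the scene stay as the last step left them, time stands still between calls to the robot, and variables do not carry over. Pictures are saved under pics/ and viewed, at most 10 in all, crops included, and the job is handed in when it is done.

Besides the shell and the picture viewer there is one more tool, called after "Request:" by a JSON object that holds its "api" and its "payload". apply_moves: Moves the arm, as the interface text tells. Its arguments: {"type":"object","properties":{"rows":{"type":"array","items":{"type":"number"}},"grip":{"type":"number"},"grip_force":{"type":"number"}},"required":["rows"]}

```bash
mkdir -p pics; ls; cat > h.py <<'E'
import numpy as np,cv2
from station import ctrl
def grab(n,tag):
    im,d=ctrl.get_image(n); cv2.imwrite(f'pics/{tag}.png',im); np.savez(f'pics/{tag}.npz',im=im,d=d); return im,d
def ray(n,u,v,z):
    c=ctrl.camera_model(n);R=np.array(c['R']);t=np.array(c['t']);K=np.array(c['mtx'])
    o=-R.T@t; d=R.T@np.linalg.solve(K,[u,v,1.]); return o+d*(z-o[2])/d[2]
def cloud(n,d):
    c=ctrl.camera_model(n);R=np.array(c['R']);t=np.array(c['t']);K=np.array(c['mtx'])
    v,u=np.mgrid[:400,:640]; p=np.stack([u,v,np.ones_like(u)],-1)@np.linalg.inv(K).T*d[...,None]
    return (p-t)@R
E
python3 - <<'E'
from h import *
for n in('top','side'):
    grab(n,n+'0'); c=ctrl.camera_model(n); print(n,-np.array(c['R']).T@c['t'],np.array(c['R'])[2])
print(ctrl.get_obs(),ctrl.tip_extent)
E
```

```text
pics
top [0.28456282 0.23327343 1.33475253] [ 0.18788673 -0.00246412 -0.98218761]
side [ 0.44864385 -0.6423243   0.65688411] [ 0.05835325  0.82268735 -0.5654913 ]
{'t': 0.1, 'q': array([-1.38198236e+00,  5.33264001e-02,  1.61416699e+00,  5.45429887e-06,
        1.47600198e+00, -1.19008520e-01]), 'dq': array([ 3.75270907e-05, -3.67550140e-04, -3.49763248e-03, -1.55207488e-03,
        6.00679698e-04, -8.47048984e-04]), 'effort': array([-3.23036447e-04, -3.94906354e+01, -3.71364462e+01, -1.41345463e-04,
        3.92082991e-03, -7.54295058e-06]), 'tool_pos': array([ 0.18927998, -0.59519665,  0.30275763]), 'tool_rot': array([-3.10257683e+00, -4.81327320e-01,  9.57144879e-05]), 'contact_force': array([-0.2093672 , -0.53336652,  0.39757855]), 'wrist_torque': array([0.03410779, 0.04058509, 0.07321836]), 'grip_force': 0.0, 'opening': 0.08529068951729454} 0.0726
```

View pics/top0.png

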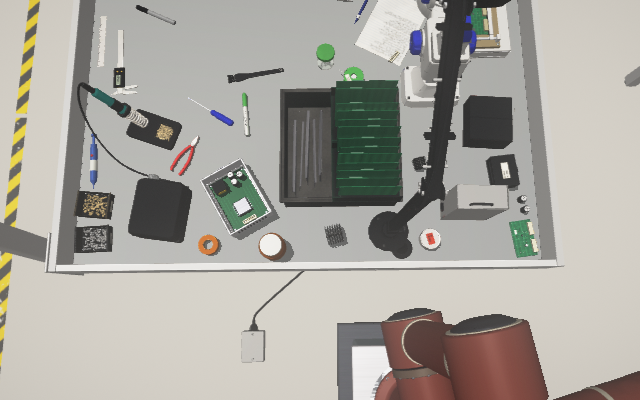

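View pics/side0.png

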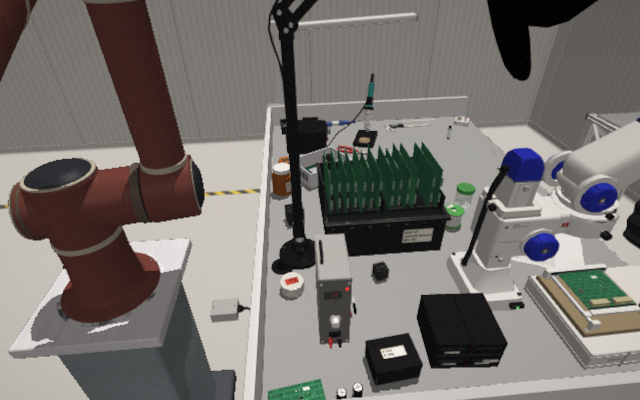

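The top view shows the heat sink at (335,235), jar (271,246), chassis around (237,198) with its module at (243,207), tape roll (208,244), tin (430,238) and lamp base (390,231). I'll enlarge the work area next.

```bash
python3 - <<'E'
from h import *
z=np.load('pics/top0.npz');im,d=z['im'],z['d']
cv2.imwrite('pics/crop1.png',cv2.resize(im[150:275,190:350],None,fx=5,fy=4.8*5/4.8/1.05,interpolation=cv2.INTER_CUBIC)[:600])
P=cloud('top',d)
np.set_printoptions(precision=4,suppress=True)
# heat sink: points above bench in region
def sel(u0,u1,v0,v1,z0,z1):
    m=np.zeros(d.shape,bool);m[v0:v1,u0:u1]=1;m&=(P[...,2]>z0)&(P[...,2]<z1)&(d>0);return m
for nm,a in dict(sink=(318,352,220,254,.015,.06),sinktop=(318,352,220,254,.04,.06),wall=(195,280,155,240,.045,.062),jar=(255,290,228,262,.075,.1),tape=(195,222,232,258,.012,.03),tin=(417,444,226,252,.02,.04)).items():
    m=sel(*a);p=P[m];r=cv2.minAreaRect((p[:,:2]*1000).astype(np.float32));v,u=np.nonzero(m)
    print(nm,len(p),p.mean(0),p.min(0),p.max(0),r,u.min(),u.max(),v.min(),v.max())
# module white metal top
h=cv2.cvtColor(im,cv2.COLOR_BGR2HSV); m=((h[...,2]>200)&(h[...,1]<40)); mm=np.zeros_like(m);mm[195:220,228:260]=m[195:220,228:260]
n,l,s,c=cv2.connectedComponentsWithStats(mm.astype(np.uint8))
for i in range(1,n):
    if s[i,4]>20: print('mod',s[i],c[i],ray('top',*c[i],.022))
E
```

```text
sink 182 [0.4402 0.2037 0.0412] [0.4147 0.18   0.0153] [0.4667 0.2271 0.0534] ((440.7176818847656, 204.6835479736328), (47.182090759277344, 41.766727447509766), 13.440241813659668) 325 343 223 243
sinktop 120 [0.4405 0.2039 0.0484] [0.4147 0.18   0.0404] [0.4667 0.2271 0.0534] ((440.7596130371094, 204.50816345214844), (47.182090759277344, 41.406097412109375), 13.440241813659668) 325 343 223 243
wall 441 [0.5452 0.4674 0.0551] [0.4355 0.352  0.045 ] [0.6457 0.5597 0.0618] ((517.0062255859375, 449.79693603515625), (238.59373474121094, 125.59278106689453), 29.788610458374023) 200 277 158 235
jar 394 [0.4081 0.3663 0.0903] [0.3813 0.339  0.0769] [0.4351 0.3952 0.0973] ((408.09588623046875, 367.1365966796875), (53.56404495239258, 56.10870361328125), 1.8153425455093384) 259 281 234 255
tape 256 [0.4172 0.5408 0.0194] [0.3913 0.5148 0.0121] [0.4424 0.568  0.0278] ((417.5523681640625, 540.9003295898438), (53.34228515625, 49.981163024902344), 44.99660110473633) 198 218 235 254
tin 333 [ 0.4266 -0.0524  0.0264] [ 0.4006 -0.0796  0.0203] [ 0.4525 -0.0252  0.0336] ((426.7358093261719, -52.48036575317383), (53.96062469482422, 51.511131286621094), 86.76268005371094) 420 440 229 248
mod [234 198  17  17 162] [241.6728 205.7531] [0.5205 0.4519 0.022 ]
```

View pics/crop1.png

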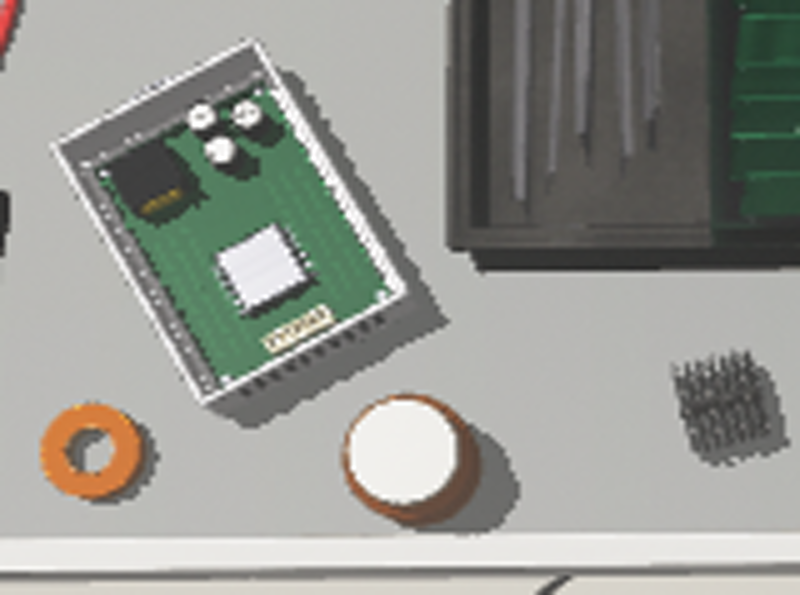

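The crop confirms it. The chassis has yaw of about 30°, with the vent end nearest me. The sink's fins lean about 13°. Before moving, I'll check the arm's bulk and whatever is high near the lamp.

```bash
python3 - <<'E'
from h import *
np.set_printoptions(precision=3,suppress=True)
z=np.load('pics/top0.npz');im,d=z['im'],z['d']
c=[(53,147),(255,42),(405,293),(205,402)]
C=np.array([ray('top',190+(a+.5)/5-.5,150+(b+.5)/4.76-.5,.055)[:2] for a,b in c]);print(C)
print('len',[np.linalg.norm(C[i]-C[(i+1)%4]) for i in range(4)])
e=(C[0]+C[1]-C[2]-C[3])/2;yaw=np.arctan2(e[1],e[0]);ct=C.mean(0);print('ctr',ct,'yaw',np.degrees(yaw),'mod',ct-.025*np.array([np.cos(yaw),np.sin(yaw)]))
q=-1.382;er=np.array([np.cos(q),np.sin(q)]);el=np.array([-er[1],er[0]])
for n in('top','side'):
    z=np.load(f'pics/{n}0.npz');P=cloud(n,z['d']).reshape(-1,3);I=z['im'].reshape(-1,3).astype(int);ok=z['d'].ravel()>0
    red=ok&(I[:,2]>I[:,0]*1.6)&(I[:,2]>40)&(np.hypot(P[:,0],P[:,1])<.75)&(P[:,1]<.25)&(P[:,2]>.1)
    p=P[red];r=p[:,:2]@er;l=p[:,:2]@el
    for a in np.arange(-.4,.7,.1):
        m=(r>a)&(r<a+.1)
        if m.sum()>5: print(n,'rad',round(a,1),m.sum(),'lat',np.percentile(l[m],[1,99]),'z',np.percentile(p[m,2],[1,99]))
    b=ok&(P[:,2]>.15)&(I.max(1)<70)&(P[:,0]>.2)&(P[:,0]<1)&(P[:,1]>-.5)&(P[:,1]<.3);p=P[b]
    for a in np.arange(.15,.9,.1):
        m=(p[:,2]>a)&(p[:,2]<a+.1)
        if m.sum()>5: print(n,'dark z',round(a,2),m.sum(),np.percentile(p[m],[1,50,99],axis=0)[:,:2].tolist())
E
```

```text
[[0.584 0.558]
 [0.644 0.452]
 [0.499 0.37 ]
 [0.44  0.474]]
len [np.float64(0.12199532916314619), np.float64(0.16621373359620115), np.float64(0.11967173377305214), np.float64(0.16729554708948424)]
ctr [0.542 0.464] yaw 30.041351220148808 mod [0.52  0.451]
top rad -0.1 4019 lat [0.083 0.238] z [0.266 0.718]
top rad -0.0 4076 lat [0.075 0.238] z [0.283 0.723]
top rad 0.1 303 lat [0.109 0.123] z [0.63  0.651]
top rad 0.2 170 lat [0.108 0.122] z [0.624 0.647]
top dark z 0.15 4602 [[0.4394982829748207, 0.04614979032252381], [0.6399948382077275, 0.12627080888503472], [0.7654775724693238, 0.20074395886767177]]
top dark z 0.25 166 [[0.24476091633590533, 0.005895933151307613], [0.43909849394226363, 0.0624345271709058], [0.45802024579483247, 0.07485586052646279]]
top dark z 0.35 158 [[0.43723011892423996, 0.04773127609649293], [0.4397445456876705, 0.06636134508760794], [0.4583446600672069, 0.07533748677609277]]
top dark z 0.45 243 [[0.41846554186751733, -0.08087625179134822], [0.4443464790492385, 0.06598468005838479], [0.7957681585168317, 0.07665310474633877]]
top dark z 0.55 1618 [[0.4250938
[... 763 characters left out ...]
078290206, 0.07148561475676604], [0.8248404264019165, 0.19142302071184158]]
side dark z 0.25 1556 [[0.20066599211370328, -0.08644842963314932], [0.24872141611448279, 0.005723350372713935], [0.8493962040328574, 0.048963353113170856]]
side dark z 0.35 1955 [[0.20060865718635973, -0.014585670948779614], [0.22595912334117924, 0.006523393349791424], [0.4603414818697427, 0.06916901466357887]]
side dark z 0.45 5010 [[0.20124063441479037, -0.09911300856164709], [0.45481559029737806, -0.004414508565829993], [0.9945389152837057, 0.1308827110389314]]
side dark z 0.55 3309 [[0.2013098747125177, -0.10057102905281633], [0.4830407691076525, -0.007415418131733473], [0.9956811270710734, 0.11388749877637734]]
```

```bash
cat >> h.py <<'E'
from scipy.spatial.transform import Rotation as Ro
def rows(P0,yaw0,wps):
    """tool-down pose P0,yaw0(deg of tool x) -> rows for world waypoints (x,y,z,yaw)"""
    R=Ro.from_euler('z',yaw0,degrees=True).as_matrix()@np.diag([1,-1,-1])
    for x,y,z,w in wps:
        s=R.T@(np.array([x,y,z])-P0)/.6
        print(', '.join(f'{v:.3f}' for v in [*s,0,0,-(w-yaw0)/90]))
def state():
    o=ctrl.get_obs();M=Ro.from_rotvec(o['tool_rot']).as_matrix()
    print('t',o['t'],'pos',o['tool_pos'],'yaw',np.degrees(np.arctan2(M[1,0],M[0,0])),'tilt',np.degrees(np.arccos(-M[2,2])),'q',np.round(o['q'],3),'open',o['opening'],'F',o['contact_force'],o['grip_force'])
E
python3 - <<'E'
from h import *
state()
L=lambda a,b,n:[tuple(np.array(a)+(np.array(b)-a)*i/n) for i in range(1,n+1)]
y0=17.6
rows(np.array([.189,-.596,.304]),y0,L((.189,-.596,.304,y0),(.27,-.23,.304,13.4),9))
E
```

```text
t 0.1 pos [ 0.18927998 -0.59519665  0.30275763] yaw 17.63688697327929 tilt 0.10901828543033379 q [-1.382  0.053  1.614  0.     1.476 -0.119] open 0.08529068951729454 F [-0.2093672  -0.53336652  0.39757855] 0.0
0.035, -0.060, 0.000, 0.000, 0.000, 0.005
0.070, -0.120, 0.000, 0.000, 0.000, 0.010
0.104, -0.180, 0.000, 0.000, 0.000, 0.016
0.139, -0.240, 0.000, 0.000, 0.000, 0.021
0.174, -0.300, 0.000, 0.000, 0.000, 0.026
0.209, -0.360, 0.000, 0.000, 0.000, 0.031
0.244, -0.420, 0.000, 0.000, 0.000, 0.036
0.278, -0.481, 0.000, 0.000, 0.000, 0.041
0.313, -0.541, 0.000, 0.000, 0.000, 0.047
```

Request:
{"api": "apply_moves", "payload": {"rows": [0.035,-0.06,0,0,0,0.005,0.07,-0.12,0,0,0,0.01,0.104,-0.18,0,0,0,0.016,0.139,-0.24,0,0,0,0.021,0.174,-0.3,0,0,0,0.026,0.209,-0.36,0,0,0,0.031,0.244,-0.42,0,0,0,0.036,0.278,-0.48,0,0,0,0.041,0.313,-0.54,0,0,0,0.047,0.313,-0.54,0,0,0,0.047,0.313,-0.54,0,0,0,0.047]}}

```text
t: 1.2
tool_pos: [0.2703, -0.2293, 0.3037]
tool_rot: [3.119, 0.37, 0.0]
contact_force: [0.9, -0.2, -0.5]
opening: 0.0854
grip_force: 0.0
```

```bash
python3 - <<'E'
from h import *
state()
y0=13.4
r=.355
arc=[(r*np.cos(np.radians(a)),r*np.sin(np.radians(a)),.304,13.4) for a in np.linspace(-40.4,33,11)[1:]]
rows(np.array([.27,-.23,.304]),y0,arc)
E
```

```text
t 1.2 pos [ 0.27029762 -0.22933861  0.30373694] yaw 13.524879474909566 tilt 0.04772928461035013 q [-0.914 -0.68   2.191 -0.     1.63   0.42 ] open 0.08537762546747234 F [ 0.89135419 -0.17761221 -0.46214491] 0.0
0.059, -0.048, 0.000, 0.000, 0.000, -0.000
0.110, -0.104, 0.000, 0.000, 0.000, -0.000
0.154, -0.166, 0.000, 0.000, 0.000, -0.000
0.190, -0.232, 0.000, 0.000, 0.000, -0.000
0.217, -0.303, 0.000, 0.000, 0.000, -0.000
0.234, -0.377, 0.000, 0.000, 0.000, -0.000
0.242, -0.452, 0.000, 0.000, 0.000, -0.000
0.241, -0.528, 0.000, 0.000, 0.000, -0.000
0.229, -0.603, 0.000, 0.000, 0.000, -0.000
0.208, -0.676, 0.000, 0.000, 0.000, -0.000
```

```bash
python3 - <<'E'
from h import *
np.set_printoptions(precision=3,suppress=True)
for n in('top','side'):
    im,d=grab(n,n+'1');z0=np.load(f'pics/{n}0.npz');P=cloud(n,d).reshape(-1,3);ch=((np.abs(d-z0['d'])>.03)&(d>0)).ravel()
    p=P[ch&(P[:,2]>.15)&(P[:,2]<.62)&(P[:,1]<.1)];rr=np.hypot(p[:,0],p[:,1]);m=(rr>.2)&(rr<.55)
    for a in np.arange(.15,.62,.08):
        k=m&(p[:,2]>a)&(p[:,2]<a+.08)
        if k.sum()>5: print(n,round(a,2),k.sum(),np.percentile(rr[k],[50,95,99,100]))
E
```

```text
top 0.23 136 [0.303 0.333 0.407 0.549]
top 0.31 339 [0.319 0.367 0.378 0.445]
top 0.39 241 [0.319 0.355 0.37  0.459]
top 0.47 8277 [0.29  0.377 0.393 0.441]
top 0.55 1142 [0.347 0.376 0.384 0.512]
side 0.15 119 [0.234 0.449 0.521 0.545]
side 0.23 945 [0.398 0.419 0.422 0.463]
side 0.31 2428 [0.389 0.416 0.419 0.457]
side 0.39 3725 [0.383 0.391 0.392 0.461]
side 0.47 12266 [0.381 0.401 0.408 0.464]
side 0.55 442 [0.355 0.379 0.383 0.462]
```

View pics/top1.png

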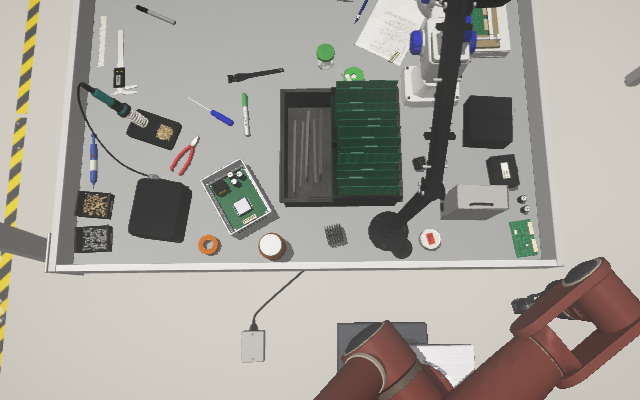

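The picture shows the arm retracted, with the gripper near (530,300). The arm's measured bulk reaches about 0.42 m radius, and the post's inner side is at 0.44 m. I'll tighten the arc to about 0.345 m as it passes the lamp.

```bash
python3 - <<'E'
from h import *
A=np.linspace(-40.4,34,11)[1:]
arc=[(r*np.cos(np.radians(a)),r*np.sin(np.radians(a)),.304,13.4) for a,r in zip(A,[.350,.345,.34,.34,.34,.34,.34,.345,.35,.36])]
rows(np.array([.27,-.23,.304]),13.4,arc)
E
```

```text
0.054, -0.055, 0.000, 0.000, 0.000, -0.000
0.098, -0.116, 0.000, 0.000, 0.000, -0.000
0.134, -0.181, 0.000, 0.000, 0.000, -0.000
0.169, -0.246, 0.000, 0.000, 0.000, -0.000
0.194, -0.315, 0.000, 0.000, 0.000, -0.000
0.211, -0.387, 0.000, 0.000, 0.000, -0.000
0.217, -0.460, 0.000, 0.000, 0.000, -0.000
0.223, -0.534, 0.000, 0.000, 0.000, -0.000
0.219, -0.610, 0.000, 0.000, 0.000, -0.000
0.213, -0.688, 0.000, 0.000, 0.000, -0.000
```

Request:
{"api": "apply_moves", "payload": {"rows": [0.054,-0.055,0,0,0,0,0.098,-0.116,0,0,0,0,0.134,-0.181,0,0,0,0,0.169,-0.246,0,0,0,0,0.194,-0.315,0,0,0,0]}}

```text
t: 1.8
tool_pos: [0.3402, -0.0185, 0.3039]
tool_rot: [-3.121, -0.362, 0.0]
contact_force: [1.3, -0.2, 0.5]
opening: 0.0856
grip_force: 0.0
```

Request:
{"api": "apply_moves", "payload": {"rows": [0.017,-0.072,0,0,0,0,0.023,-0.145,0,0,0,0,0.029,-0.219,0,0,0,0,0.025,-0.295,0,0,0,0,0.019,-0.373,0,0,0,0,0.019,-0.373,0,0,0,0]}}

```text
t: 2.4
tool_pos: [0.2973, 0.205, 0.3037]
tool_rot: [-3.117, -0.381, 0.003]
contact_force: [0.2, -0.7, 0.1]
opening: 0.0854
grip_force: 0.0
```

```bash
python3 - <<'E'
from h import *
state()
np.set_printoptions(precision=4,suppress=True)
z=np.load('pics/top1.npz');z0=np.load('pics/top0.npz')
# average depth of two frames + colour mask: dark sink pixels vs bench
d=z['d'];P=cloud('top',d)
for zz in (z0,z):
    P=cloud('top',zz['d']);m=np.zeros(d.shape,bool);m[216:256,318:354]=1;m&=(P[...,2]>.035)&(P[...,2]<.06);p=P[m]
    r=cv2.minAreaRect((p[:,:2]*1000).astype(np.float32));print(r,p[:,:2].mean(0),np.percentile(p[:,2],[50,90]))
z=np.load('pics/side0.npz');d=z['d'];P=cloud('side',d)
m=(np.abs(P[...,0]-.44)<.045)&(np.abs(P[...,1]-.205)<.045)&(P[...,2]>.012)&(P[...,2]<.06);p=P[m]
print('side',len(p),p.min(0),p.max(0))
im=cv2.imread('pics/side1.png');cv2.imwrite('pics/s1.png',cv2.resize(im[180:260,260:340],(640,560)[::-1][::-1] and (560,560),interpolation=cv2.INTER_CUBIC))
E
```

```text
t 2.4 pos [0.29728181 0.20496983 0.30367479] yaw 13.936443795250177 tilt 0.12929512620251934 q [ 3.960e-01 -6.570e-01  2.177e+00  2.000e-03  1.622e+00  1.723e+00] open 0.08538564865305023 F [ 0.24930736 -0.71329779  0.13905209] 0.0
((440.7176818847656, 204.6835479736328), (47.182090759277344, 41.766727447509766), 13.440241813659668) [0.4404 0.204 ] [0.0481 0.0521]
((441.0223693847656, 204.48757934570312), (46.43877029418945, 41.73060607910156), 12.661219596862793) [0.4409 0.2041] [0.0472 0.0524]
side 154 [0.4149 0.1741 0.0123] [0.4696 0.2223 0.0484]
```

View pics/s1.png

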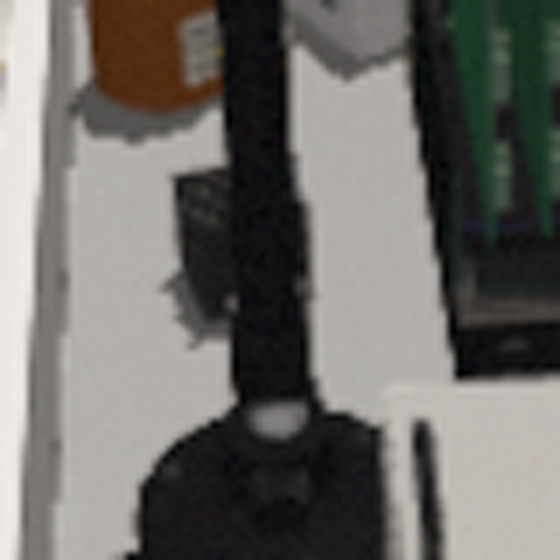

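The side crop shows the sink standing partly behind the lamp post, with its solid outer fin face towards −y. That agrees with fins along about 13°.

```bash
python3 - <<'E'
from h import *
L=lambda a,b,n:[tuple(np.array(a)+(np.array(b)-a)*i/n) for i in range(1,n+1)]
a=(.2985,.2013,.304,13.4);b=(.4405,.204,.304,13.1);c=(.4405,.204,.14,13.1)
state();rows(np.array(a[:3]),13.4,L(a,b,4)+L(b,c,5))
E
```

```text
t 2.4 pos [0.29728181 0.20496983 0.30367479] yaw 13.936443795250177 tilt 0.12929512620251934 q [ 3.960e-01 -6.570e-01  2.177e+00  2.000e-03  1.622e+00  1.723e+00] open 0.08538564865305023 F [ 0.24930736 -0.71329779  0.13905209] 0.0
0.058, 0.013, 0.000, 0.000, 0.000, 0.001
0.116, 0.025, 0.000, 0.000, 0.000, 0.002
0.173, 0.038, 0.000, 0.000, 0.000, 0.002
0.231, 0.050, 0.000, 0.000, 0.000, 0.003
0.231, 0.050, 0.055, 0.000, 0.000, 0.003
0.231, 0.050, 0.109, 0.000, 0.000, 0.003
0.231, 0.050, 0.164, 0.000, 0.000, 0.003
0.231, 0.050, 0.219, 0.000, 0.000, 0.003
0.231, 0.050, 0.273, 0.000, 0.000, 0.003
```

Request:
{"api": "apply_moves", "payload": {"rows": [0.058,0.013,0,0,0,0.001,0.116,0.025,0,0,0,0.002,0.173,0.038,0,0,0,0.002,0.231,0.05,0,0,0,0.003,0.231,0.05,0.055,0,0,0.003,0.231,0.05,0.11,0,0,0.003,0.231,0.05,0.164,0,0,0.003,0.231,0.05,0.22,0,0,0.003,0.231,0.05,0.273,0,0,0.003,0.231,0.05,0.273,0,0,0.003,0.231,0.05,0.273,0,0,0.003]}}

```text
t: 3.5
tool_pos: [0.4412, 0.2029, 0.1399]
tool_rot: [3.121, 0.356, -0.003]
contact_force: [-0.2, -0.2, 0.3]
opening: 0.0853
grip_force: 0.0
```

```bash
python3 - <<'E'
from h import *
state();print(ctrl.tip_extent);im,d=grab('side','side2');cv2.imwrite('pics/s2.png',cv2.resize(im[140:280,240:380],(560,560),interpolation=cv2.INTER_CUBIC))
E
```

```text
t 3.5 pos [0.44120387 0.20288591 0.1398695 ] yaw 13.010933667926118 tilt 0.10028766428242947 q [ 0.278 -0.12   2.07  -0.     1.194  1.622] open 0.08532980575588629 F [-0.1978324  -0.16519418  0.25764721] 0.0
0.0726
```

View pics/s2.png

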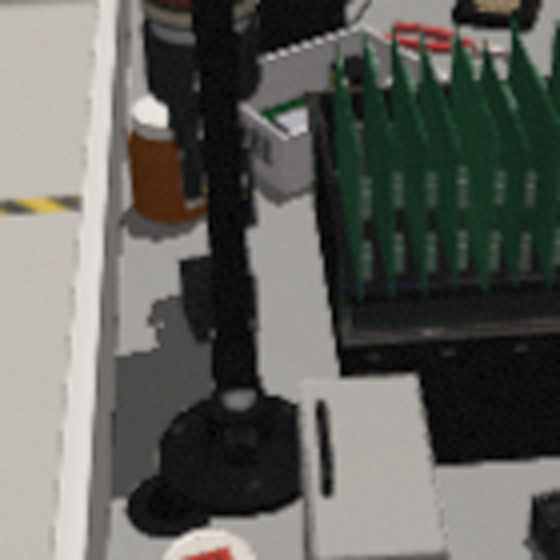

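The gripper hangs above the sink, at crop pixels (190,170) over (200,295). Descending now, then closing.

Request:
{"api": "apply_moves", "payload": {"rows": [0,0,0.03,0,0,0,0,0,0.06,0,0,0,0,0,0.087,0,0,0,0,0,0.087,0,0,0,0,0,0.087,0,0,0]}}

```text
t: 4.05
tool_pos: [0.4419, 0.2044, 0.0898]
tool_rot: [-3.121, -0.359, -0.004]
contact_force: [-0.4, -0.2, 0.4]
opening: 0.0857
grip_force: 0.0
```

Request:
{"api": "apply_moves", "payload": {"rows": [0,0,0,0,0,0,0,0,0,0,0,0,0,0,0,0,0,0,0,0,0,0,0,0,0,0,0,0,0,0,0,0,0,0,0,0,0,0,0,0,0,0,0,0,0,0,0,0,0,0,0,0,0,0,0,0,0,0,0,0], "grip": 0, "grip_force": 50}}

```text
t: 5.05
tool_pos: [0.4414, 0.2044, 0.0891]
tool_rot: [-3.121, -0.359, -0.003]
contact_force: [-0.5, 0.5, 6.0]
opening: 0.0434
grip_force: 52.2
```

Request:
{"api": "apply_moves", "payload": {"rows": [0,0,-0.02,0,0,0,0,0,-0.06,0,0,0,0,0,-0.1,0,0,0,0,0,-0.14,0,0,0,0,0,-0.18,0,0,0,0,0,-0.22,0,0,0,0,0,-0.22,0,0,0,0,0,-0.22,0,0,0,0,0,-0.22,0,0,0]}}

```text
t: 5.95
tool_pos: [0.4395, 0.2039, 0.218]
tool_rot: [3.12, 0.359, -0.005]
contact_force: [0.0, -0.6, -0.5]
opening: 0.0435
grip_force: 51.6
```

```bash
python3 - <<'E'
from h import *
state();L=lambda a,b,n:[tuple(np.array(a)+(np.array(b)-a)*i/n) for i in range(1,n+1)]
a=(.4405,.204,.2198,13.1);b=(.47,.35,.2198,22);c=(.5200,.4515,.2198,29.9)
rows(np.array(a[:3]),13.1,L(a,b,5)+L(b,c,4))
E
```

```text
t 5.95 pos [0.43954156 0.20390373 0.21795783] yaw 13.134084987853573 tilt 0.1876059958106322 q [ 0.281 -0.222  2.017  0.     1.35   1.622] open 0.04354568635279415 F [ 0.01878642 -0.56995121 -0.51331604] 51.62394046783447
0.021, -0.045, 0.000, 0.000, 0.000, -0.020
0.041, -0.090, 0.000, 0.000, 0.000, -0.040
0.062, -0.136, 0.000, 0.000, 0.000, -0.059
0.082, -0.181, 0.000, 0.000, 0.000, -0.079
0.103, -0.226, 0.000, 0.000, 0.000, -0.099
0.133, -0.262, 0.000, 0.000, 0.000, -0.121
0.163, -0.299, 0.000, 0.000, 0.000, -0.143
0.193, -0.335, 0.000, 0.000, 0.000, -0.165
0.223, -0.372, 0.000, 0.000, 0.000, -0.187
```

Request:
{"api": "apply_moves", "payload": {"rows": [0.021,-0.045,0,0,0,-0.02,0.041,-0.09,0,0,0,-0.04,0.062,-0.136,0,0,0,-0.06,0.082,-0.18,0,0,0,-0.08,0.103,-0.226,0,0,0,-0.1,0.133,-0.262,0,0,0,-0.121,0.163,-0.3,0,0,0,-0.143,0.193,-0.335,0,0,0,-0.165,0.223,-0.372,0,0,0,-0.187,0.223,-0.372,0,0,0,-0.187,0.223,-0.372,0,0,0,-0.187,0.223,-0.372,0,0,0,-0.187]}}

```text
t: 7.15
tool_pos: [0.5195, 0.451, 0.2183]
tool_rot: [3.034, 0.811, -0.004]
contact_force: [0.3, 0.7, -1.1]
opening: 0.0432
grip_force: 51.6
```

```bash
python3 - <<'E'
from h import *
state();im,d=grab('side','side3');grab('top','top3');cv2.imwrite('pics/s3.png',cv2.resize(im[60:200,230:390],(800,600)[:1]+(600,) and (685,600),interpolation=cv2.INTER_CUBIC))
E
```

```text
t 7.15 pos [0.51945334 0.45104482 0.21834247] yaw 29.93514341769259 tilt 0.1618722975917999 q [ 0.607  0.26   1.528 -0.     1.356  1.655] open 0.04321701539643246 F [ 0.33256676  0.66017166 -1.0849727 ] 51.61313474178314
```

View pics/s3.png

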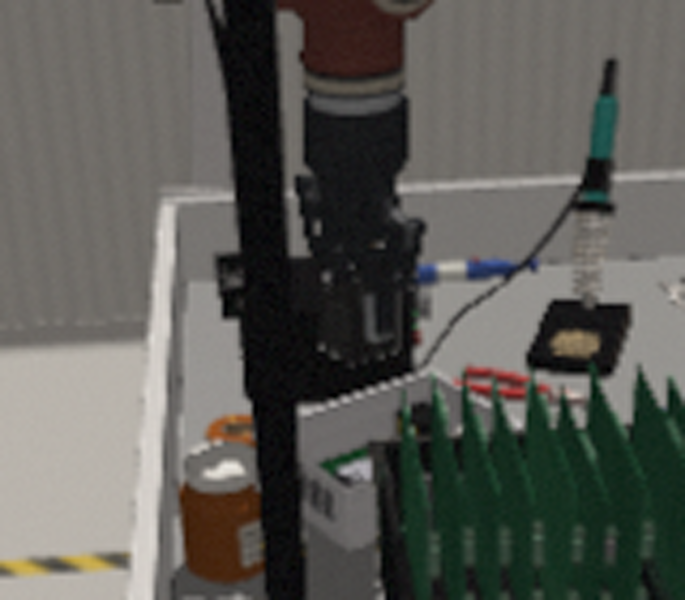

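View pics/top3.png

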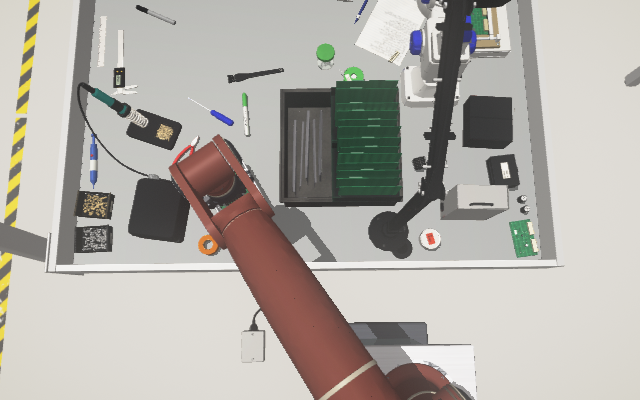

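```bash
python3 - <<'E'
from h import *
np.set_printoptions(precision=1,suppress=True,linewidth=150)
z=np.load('pics/side3.npz');P=cloud('side',z['d']);c=np.radians(30)
x=P[...,0]-.5195;y=P[...,1]-.451;X=x*np.cos(c)+y*np.sin(c);Y=-x*np.sin(c)+y*np.cos(c)
m=(abs(X)<.04)&(abs(Y)<.05)&(P[...,2]>.06)&(P[...,2]<.19)&(z['d']>0)
print(m.sum());v,u=np.nonzero(m);print(u.min(),u.max(),v.min(),v.max())
for a in range(v.min(),v.max()+1):
    k=m&(np.mgrid[:400,:640][0]==a)
    if k.sum()>3: print(a,k.sum(),'u',np.nonzero(k)[1].min(),np.nonzero(k)[1].max(),'X',1000*X[k].min(),1000*X[k].max(),'Y',1000*np.median(Y[k]),'z',1000*np.median(P[...,2][k]))
E
```

```text
341
305 323 122 145
122 8 u 305 312 X -9.818803613776927 12.266153540589515 Y 24.43872708438093 z 188.09942455576885
123 7 u 306 312 X -6.275848103781489 8.00018817691507 Y 23.65097355104687 z 183.96720803532435
124 7 u 306 312 X -10.282681185882145 8.321820791031595 Y 20.64536279999169 z 181.14679523621845
125 9 u 306 314 X -10.196847753087106 14.867522470154434 Y 20.006796264061588 z 177.10794679342155
126 8 u 307 314 X -7.62291250694853 11.73544583182691 Y 15.444640273557814 z 175.32543604267727
127 9 u 306 314 X -15.284471235349065 7.294991423065633 Y 11.794741956140617 z 175.69411023011145
128 14 u 305 323 X -19.89940720736932 22.80176849556953 Y 3.91713675505682 z 176.11366154764985
129 19 u 305 323 X -22.55330140967584 23.149756060833155 Y -11.086574743366478 z 176.7463475524911
130 18 u 305 323 X -22.175550381230533 24.79664304449828 Y -16.858943850880483 z 175.9725926432102
131 18 u 305 323 X -22.792105527454897 23.123497866830064 Y -21.343964985090786 z 174.90627554963046
132 19 u 305 323 X -24.00915659635626 22.778465706840763 Y -22.16796370697365 z 172.95792278293936
133 
[... 486 characters left out ...]
0811624
138 19 u 305 323 X -24.109082196769908 22.57872174613055 Y -21.05453155869979 z 151.966756636593
139 19 u 305 323 X -24.35530942068497 25.586302518355282 Y -19.694529047926316 z 146.93577173398015
140 19 u 305 323 X -23.98403249965608 23.175456096344462 Y -19.16560216114089 z 140.2139911624123
141 19 u 305 323 X -23.99939046755773 25.54660405267413 Y -19.638319714055065 z 137.56577161938506
142 16 u 307 322 X -23.511183306954038 17.13247503566849 Y -20.790815368756594 z 134.69975114173863
143 12 u 308 319 X -23.428189123719076 6.319588407162023 Y -19.79654809536938 z 130.99749255051256
144 5 u 311 315 X -21.696626128417357 -8.322446861649071 Y -19.521233801887494 z 131.28833255405704
```

The sink is held level and centred on the tool: X spans ±24 mm, its top is at 0.176 m and its underside at about 0.129 m. Lowering it by 96 mm.

Request:
{"api": "apply_moves", "payload": {"rows": [0,0,0.02,0,0,0,0,0,0.04,0,0,0,0,0,0.06,0,0,0,0,0,0.08,0,0,0,0,0,0.1,0,0,0,0,0,0.115,0,0,0,0,0,0.13,0,0,0,0,0,0.14,0,0,0,0,0,0.15,0,0,0,0,0,0.155,0,0,0,0,0,0.16,0,0,0,0,0,0.16,0,0,0,0,0,0.16,0,0,0,0,0,0.16,0,0,0,0,0,0.16,0,0,0,0,0,0.16,0,0,0]}}

```text
t: 8.85
tool_pos: [0.5202, 0.452, 0.1242]
tool_rot: [-3.035, -0.812, -0.001]
contact_force: [0.2, -0.4, -0.7]
opening: 0.0435
grip_force: 51.6
```

```bash
python3 - <<'E'
from h import *
np.set_printoptions(precision=1,suppress=True,linewidth=150)
state();im,d=grab('side','side4');c=np.radians(30);cv2.imwrite('pics/s4.png',cv2.resize(im[90:200,250:390],(700,550),interpolation=cv2.INTER_CUBIC))
for n in (3,4):
    P=cloud('side',np.load(f'pics/side{n}.npz')['d'])
    x=P[...,0]-.52;y=P[...,1]-.4515;X=x*np.cos(c)+y*np.sin(c);Y=-x*np.sin(c)+y*np.cos(c)
    z0=.129 if n==3 else .033
    m=(abs(X)<.04)&(abs(Y)<.035)&(P[...,2]>z0+.02)&(P[...,2]<z0+.055);print(m.sum(),1000*np.percentile(X[m],[1,99]),1000*np.percentile(Y[m],[2,20]),1000*np.percentile(P[...,2][m],[97,99]))
E
```

```text
t 8.85 pos [0.5 0.5 0.1] yaw 29.967567898389433 tilt 0.023302157449307356 q [0.6 0.4 1.6 0.  1.2 1.7] open 0.04347098899520914 F [ 0.2 -0.4 -0.7] 51.61267161369324
197 [-24.9  22.5] [-34.4 -24.1] [183.  183.7]
165 [-23.8  20.5] [-34.3 -22. ] [85.6 87.3]
```

View pics/s4.png

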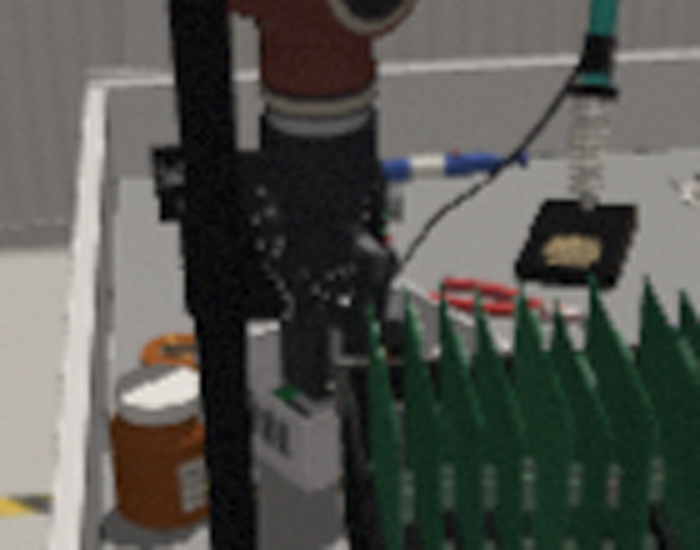

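The sink hangs inside the chassis at crop pixels (310,340), clear of the walls, with its underside about 12–13 mm above the module. I'll lower it 2 mm, let it settle and hand in.

Request:
{"api": "apply_moves", "payload": {"rows": [0,0,0.002,0,0,0,0,0,0.004,0,0,0,0,0,0.004,0,0,0,0,0,0.004,0,0,0,0,0,0.004,0,0,0,0,0,0.004,0,0,0,0,0,0.004,0,0,0,0,0,0.004,0,0,0]}}

```text
t: 9.7
tool_pos: [0.5202, 0.452, 0.1215]
tool_rot: [-3.035, -0.812, -0.0]
contact_force: [-0.4, 0.1, -1.4]
opening: 0.0433
grip_force: 51.6
```

```bash
python3 - <<'E'
from h import *
state();print(ctrl.finish_job())
E
```

```text
t 9.7 pos [0.52015086 0.45198335 0.12154712] yaw 29.965701186115755 tilt 0.004171760473034761 q [0.608 0.36  1.578 0.    1.203 1.655] open 0.043252058648714495 F [-0.42259689  0.09716127 -1.41848797] 51.61330997943878
the job is handed in; nothing more can be done
None
```

I handed the job in at 9.7 s with the heat sink still gripped, level and centred over the power module with its fins along the long sides. Its underside is about 10 mm above the module's top by my measurements, and no verdict came back.

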